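# Build up a disc-spring stack on an angled arbor and lock its hinged nose

### The job

Complete the disc-spring stack on the slanting arbor: take the two springs from the wooden cradle and slide them on behind the one already fitted so that the faces alternate - the first goes on hollow side to the fitted spring's hollow side, rim on rim, the second with its small end against the first one's small end - each pushed home without a gap. Then swing the hinged nose at the arbor's end fully crosswise, to either side, so that the stack cannot come off, and leave the chisel on the bench where it lies.

Things in the scene. Friction and masses are not known exactly. Their poses are not given: they have to be found in the camera images.
- stand: Grey steel bracket bolted to the bench, 130 x 150 mm foot, carrying the arbor; fixed. Origin on the bench, z up. The arbor leans out toward the stand's -y (about the robot's right, -y). The arbor's collar is 42 mm in diameter and 35 long; behind it stands a 72 mm square flange.
- arbor: Round steel arbor slanting 30 degrees above level. Origin: on its axis at the collar's outer face, where the stack begins, 115 mm above the bench. +z runs out to the free end, +y is square to it and 30 degrees from straight up, +x is level. Diameter 27 to z = 44 mm, tapered to 19 at z = 54; the nose reaches on to z = 82. The finished stack of three springs fills z = 0 to 33 mm.
- nose (a joint): Angle of the hinged nose, rad: 0 in line with the arbor (springs pass over it), +1.57 crosswise with its tip to the arbor's +x, -1.57 crosswise to its -x; both are end stops and lock the stack. The hinge axis is the arbor's y, at z = 42 mm. Stiff (0.05 N m), it stays where it is left. Starts within 0.12 of in line.
- nose_tip (a point): Outer end of the nose: a flat steel bar 10 mm wide (across, along the arbor's x when in line) and 8.5 mm thick (along the arbor's y), reaching 40 mm from its hinge.
- spring_a: Conical disc spring, dark steel, 64 mm outside, bore 31, 5 thick, 11 high. Origin on its axis at mid height; +z points to the small end, hollow side and wide rim are at -z. Its outer edge is square to the cone: 64 wide at z = -1 mm, 60 at z = -5.5; grip it across the diameter. Stands on edge in an outer slot of the cradle, centre 48 mm above the bench, axis along the cradle's x, leaning up to 6 degrees.
- spring_b: The other loose disc spring, the same part as spring_a, in the other outer slot. Each faces its small end to the cradle's +x or -x, the two of them opposite ways; they are alike and either may go on first.
- spring_fitted: The disc spring already on the arbor: the same part, small end against the collar, hollow side outward, its origin 5.5 mm out from the collar face; it sits tight and does not move.
- spring_a_small (a point): Centre of spring_a's small end, on its axis 5.5 mm from its origin.
- spring_b_small (a point): Centre of spring_b's small end, on its axis 5.5 mm from its origin.
- cradle: Wooden cradle fixed on the bench, 136 mm long (its x) and 52 wide at the foot, with a V-bed 44 mm wide and three slots 38 mm apart between divider blocks 40 mm wide and 41 high; the middle slot is empty. Origin at the centre of its underside, on the bench.
- chisel: Steel cold chisel, 165 mm long, lying on the bench; a bystander.

How it is judged:
On the way, in this order (a step that is already met when the one before it is completed fails the run):
1. the first spring is on the arbor within 12 mm of home, hollow side to the fitted spring's hollow side (((z of spring_a in the frame of arbor between 0.0125 and 0.0205 m and z of spring_a_small in the frame of arbor between 0.018 and 0.026 m and x of spring_a in the frame of arbor between -0.005 and 0.005 m and y of spring_a in the frame of arbor between -0.005 and 0.005 m) or (z of spring_a in the frame of arbor between 0.0205 and 0.0285 m and z of spring_a_small in the frame of arbor between 0.026 and 0.034 m and x of spring_a in the frame of arbor between -0.005 and 0.005 m and y of spring_a in the frame of arbor between -0.005 and 0.005 m) or (z of spring_b in the frame of arbor between 0.0125 and 0.0205 m and z of spring_b_small in the frame of arbor between 0.018 and 0.026 m and x of spring_b in the frame of arbor between -0.005 and 0.005 m and y of spring_b in the frame of arbor between -0.005 and 0.005 m) or (z of spring_b in the frame of arbor between 0.0205 and 0.0285 m and z of spring_b_small in the frame of arbor between 0.026 and 0.034 m and x of spring_b in the frame of arbor between -0.005 and 0.005 m and y of spring_b in the frame of arbor between -0.005 and 0.005 m))), for 0.2 s.
2. both springs are home, rim on rim and small end to small end ((((z of spring_a in the frame of arbor between 0.0125 and 0.0205 m and z of spring_a_small in the frame of arbor between 0.018 and 0.026 m and x of spring_a in the frame of arbor between -0.005 and 0.005 m and y of spring_a in the frame of arbor between -0.005 and 0.005 m) and (z of spring_b in the frame of arbor between 0.0235 and 0.0315 m and z of spring_b_small in the frame of arbor between 0.018 and 0.026 m and x of spring_b in the frame of arbor between -0.005 and 0.005 m and y of spring_b in the frame of arbor between -0.005 and 0.005 m)) or ((z of spring_b in the frame of arbor between 0.0125 and 0.0205 m and z of spring_b_small in the frame of arbor between 0.018 and 0.026 m and x of spring_b in the frame of arbor between -0.005 and 0.005 m and y of spring_b in the frame of arbor between -0.005 and 0.005 m) and (z of spring_a in the frame of arbor between 0.0235 and 0.0315 m and z of spring_a_small in the frame of arbor between 0.018 and 0.026 m and x of spring_a in the frame of arbor between -0.005 and 0.005 m and y of spring_a in the frame of arbor between -0.005 and 0.005 m)))), for 0.2 s.
3. the nose is swung crosswise with the stack in place ((((z of spring_a in the frame of arbor between 0.0125 and 0.0205 m and z of spring_a_small in the frame of arbor between 0.018 and 0.026 m and x of spring_a in the frame of arbor between -0.005 and 0.005 m and y of spring_a in the frame of arbor between -0.005 and 0.005 m) and (z of spring_b in the frame of arbor between 0.0235 and 0.0315 m and z of spring_b_small in the frame of arbor between 0.018 and 0.026 m and x of spring_b in the frame of arbor between -0.005 and 0.005 m and y of spring_b in the frame of arbor between -0.005 and 0.005 m)) or ((z of spring_b in the frame of arbor between 0.0125 and 0.0205 m and z of spring_b_small in the frame of arbor between 0.018 and 0.026 m and x of spring_b in the frame of arbor between -0.005 and 0.005 m and y of spring_b in the frame of arbor between -0.005 and 0.005 m) and (z of spring_a in the frame of arbor between 0.0235 and 0.0315 m and z of spring_a_small in the frame of arbor between 0.018 and 0.026 m and x of spring_a in the frame of arbor between -0.005 and 0.005 m and y of spring_a in the frame of arbor between -0.005 and 0.005 m))) and (value of joint nose above 1.3 rad or value of joint nose below -1.3 rad)), for 0.2 s.
At the end, for the whole second after the job is handed in: Both loose springs are on the arbor with faces alternating, at rest, each within 4 mm of its place against its neighbour (mid-heights 16.5 and 27.5 mm out from the collar face, small ends together at 22 mm) and 5 mm of the axis; the nose is over 1.3 rad from in line, either side (all of step 3 and linear speed of each of spring_a, spring_b below 0.02 m/s); the robot touches nothing.
It fails at once if the cold chisel is shifted by more than 3 cm (distance of chisel from where it was at the start of the episode above 0.03 m).
It also fails if it takes over 58 s, if anything falls off the work surface, if the arm or the gripper's body presses on something with over 40 N, if the wrist force passes 120 N, or if a joint passes its speed limit or range.

### The arm

A 6-joint arm with a two-finger parallel gripper is mounted at the origin on the work surface; the furniture and walls round the work are solid. World frame = base frame: x ahead of the robot, y to its left, z up, the work surface at z = 0. Lengths are in m, angles in rad, forces in N, time in s.
With the tool pointing down it reaches from about 0.35 to 0.875 m from the base axis. Payload 15.5 kg.
Tool frame: the origin (TCP) lies on the centre line of the jaws, within the pads' length; the fingertips stand 19 mm ahead of it and the grasp point (between the pads) is the TCP (env.tips_ahead is the distance from the TCP to the fingertips, in m); z points along the fingers, y is the line along which they close (so a half turn about z gives the same grasp; the last joint's range is limited). The gripper opens to 85 mm and grips with 20 to 120 N. Pads are 22 mm wide; open, the fingers measure 114 mm over their backs; the gripper's body (76 mm by 85 mm) begins 54 mm behind the grasp point. The pads swing forward as they close: fully open they stand 13 mm farther back than shut.
Start: joints at [1.089, 0.494, 1.345, -0, 1.302, -0.096], TCP at [0.236, 0.579, 0.25] pointing down, gripper open.
Joint ranges: [-2.91, 2.91], [-0.82, 2.16], [0.22, 2.67], [-1.22, 4.37], [0.12, 2.79], [-3.08, 3.08]. Speed limits (rad/s): [1.89, 1.89, 2.57, 3.01, 3.01, 3.01].

### API

Orientations are given as a unit quaternion [w, x, y, z].
In Python, from station import monitor, grab_frame, order, env gives the robot as it stands.
- The arm moves only by the tool play_rows, never from a script. Its argument "motion" is a list of rows, each an object of numbers: "x", "y", "z": the shift along the tool's x, y, z in units of 30 mm (1.0 is 30 mm); "wx", "wy", "wz": the turn, a rotation vector about the tool's x, y, z in units of 6 degrees (1.0 is 6 degrees); "claw": the gripper's target within -1 to 1 (fully open at 1, half-way at 0, shut at -1). A call has 1 to 12 rows; each row is the pose to reach, as a shift and turn from the pose commanded when the call began, along the tool's axes at that moment; what a row does not reach only later rows make up. A row lasts 1/10 s, in which the tool goes at most 50 mm and 8.59 degrees, less where a joint would pass 70% of its speed; a pose out of reach is approached as far as the arm can. A call with a gripper value outside its range is refused whole. The fingers move at their own pace and stop on an object; "grip_force" is the grip in N (left out, the last holds). Time passes only in rows, so rows that repeat a pose let the fingers close. It gives the time, the measured TCP pose, the force, the opening and the grip force at its end, in the units of the state.
- monitor.read_state(): the state, without advancing time (a new reading comes with each control period).
- grab_frame(name): name is "scene" or "top" or "wrist"; returns a dict with "pixels" (384x512x3 uint8, red, green, blue), "z_map" (384x512 float32, m along the optical axis (not along the pixel's ray), 0 where there is no reading), "camera_matrix" (3x3 intrinsics, pixels), "k1" (the pictures are not rectified: a ray, as slopes to the right and down, at radius r is drawn at 1 + k1 r^2 times it, then the intrinsics apply), "world_from_camera" (4x4, takes a point from camera to world coordinates); the wrist camera has in their place "T_tool_cam" (4x4, takes a point from camera to tool coordinates, whose origin is the TCP and whose axes are the flange's). Camera axes: x right, y down, z forward; pixel columns grow to the right and rows downward; lengths in m; the calibration is good to about 2 mm. A picture is of the moment at which its call begins: read the wrist's pose just before it.
- order.job_done(): hands the job in; it is judged then, once.
The state is a dict: "clock": time; "joints": joint angles; "dq": joint speeds; "tau": joint torques, N m; "tcp_pos": TCP position; "tool_rot": TCP orientation; "contact_force": force on the tool from outside, world axes, zero at the start; "wrist_torque": the same for the moment, N m; "grip_width": finger opening in m; "finger_force": force on a finger pad.
Only numpy, scipy, OpenCV 4.12 (cv2) and the standard library are available. Lean on these libraries where they do the work, as an engineer would, in place of code of your own. Each camera call takes 0.05 s, during which the arm holds its last target. There are 200 camera calls.

## Working session

There is one attempt and no reset: what is moved stays moved. The work goes in short steps, Python scripts to look and compute and a tool call to move; the robot and the scene stay as the last step left them, time stands still between calls to the robot, and variables do not carry over. Pictures are saved under pics/ and viewed, at most 10 in all, crops included, and the job is handed in when it is done.

Besides the shell and the picture viewer there is one more tool, called as name(argument=value, ...) on one line, values as JSON. play_rows: Moves the arm, as the interface text tells. Its arguments: {"type":"object","properties":{"motion":{"type":"array"},"grip_force":{"type":"number"}},"required":["motion"]}

```bash
ls; mkdir -p pics; cat > h.py <<'E'
import numpy as np, cv2
from station import monitor, grab_frame, order, env
from scipy.spatial.transform import Rotation as R
def rot(q): return R.from_quat([q[1],q[2],q[3],q[0]]).as_matrix()
def cloud(name):
    s=monitor.read_state(); f=grab_frame(name)
    K=np.array(f["camera_matrix"]); z=f["z_map"]; h,w=z.shape
    u,v=np.meshgrid(np.arange(w),np.arange(h))
    d=np.array([f["k1"],0,0,0,0],float)
    n=cv2.undistortPoints(np.stack([u,v],-1).reshape(-1,1,2).astype(float),K,d).reshape(h,w,2)
    P=np.concatenate([n*z[...,None],z[...,None]],-1)
    if name=="wrist":
        T=np.eye(4);T[:3,:3]=rot(s["tool_rot"]);T[:3,3]=s["tcp_pos"]; T=T@np.array(f["T_tool_cam"])
    else: T=np.array(f["world_from_camera"])
    P=P@T[:3,:3].T+T[:3,3]; P[z<=0]=np.nan
    return f["pixels"],P,T
def save(img,n): cv2.imwrite("pics/"+n,cv2.cvtColor(img,cv2.COLOR_RGB2BGR))
E
python3 - <<'E'
from h import *
print(monitor.read_state())
for n in("scene","top","wrist"):
    im,P,T=cloud(n); np.savez(n+".npz",im=im,P=P,T=T)
    if n!="wrist": save(im,n+"0.png")
    print(n,T[:3,3],T[:3,2], np.nanmin(P.reshape(-1,3),0),np.nanmax(P.reshape(-1,3),0))
E
```

```text
pics
{'clock': 0.0, 'joints': array([ 1.08849023e+00,  4.94172923e-01,  1.34611615e+00, -3.41618432e-05,
        1.30247725e+00, -9.54880512e-02]), 'dq': array([0.00078661, 0.00175639, 0.00096106, 0.00011092, 0.00031101,
       0.00077114]), 'tau': array([-5.87051560e-03, -8.82180047e+01, -3.83858585e+01, -4.28385865e-04,
        1.01865488e-02, -6.53087432e-05]), 'tcp_pos': array([0.23562667, 0.5785343 , 0.24971169]), 'tool_rot': array([-1.51401967e-04,  1.92200978e-01,  9.81355409e-01, -5.67207703e-04]), 'contact_force': array([-0.04316543,  0.81208682,  0.22497374]), 'wrist_torque': array([-0.00323657,  0.00149365, -0.03933725]), 'finger_force': 0.0, 'grip_width': 0.08540067521410531}
scene [-0.04579153 -0.42386416  0.69020907] [ 0.56397285  0.60418165 -0.56293797] [-0.05430752 -0.37673393 -0.80225702] [1.83031806 2.43916088 0.5290649 ]
top [0.43238017 0.17053335 0.96955823] [ 0.11370922  0.00260722 -0.99351065] [-0.17599233 -0.96198566 -0.79685901] [1.48517506 1.32094837 0.35176191]
wrist [0.16649494 0.60722367 0.37370585] [ 0.27271925 -0.11382357 -0.9553368 ] [-0.17611979  0.18629932 -0.78956606] [1.42689582 1.46094243 0.31946313]
```

```bash
python3 -c "
import cv2,numpy as np
a=cv2.imread('pics/scene0.png');b=cv2.imread('pics/top0.png')
cv2.imwrite('pics/both.png',cv2.resize(np.vstack([a,b]),(800,1200))[:600]);cv2.imwrite('pics/both2.png',cv2.resize(b,(800,600)))"
```

```text
(no output)
```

View pics/both.png

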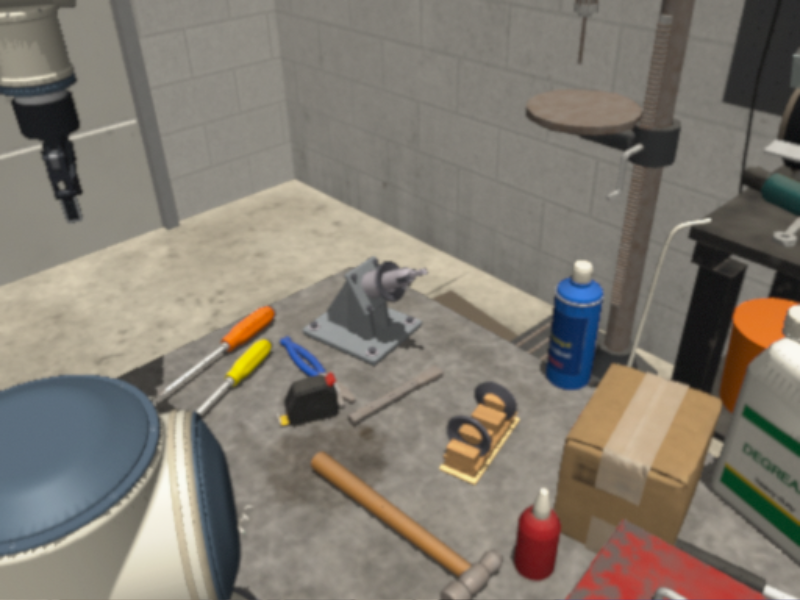

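View pics/both2.png

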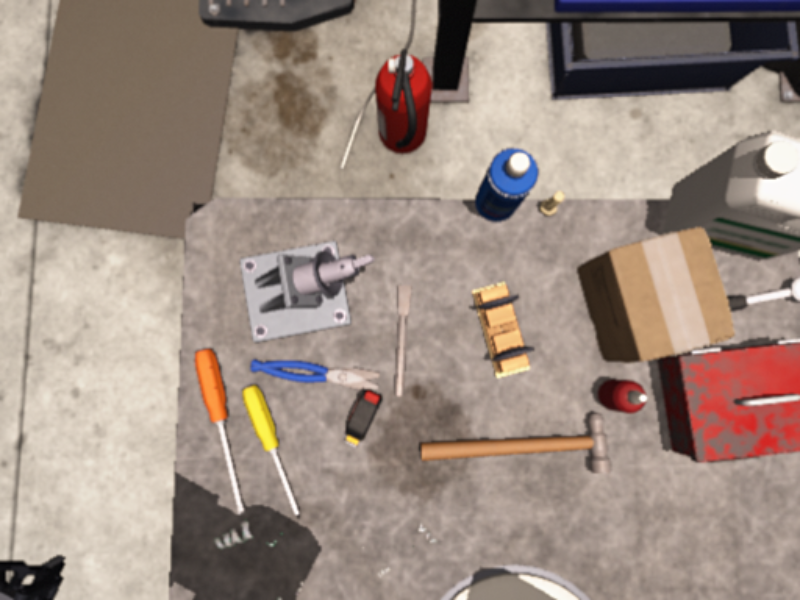

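The scene view shows the stand at (365,300) and the cradle at (480,435). The top view shows the arbor tip at (370,260), the chisel at (402,340), and the springs on the cradle at (495,300) and (512,352).

```bash
python3 - <<'E'
from h import *
t=np.load("top.npz");s=np.load("scene.npz")
def px(d,u,v): return d["P"][int(v*.64),int(u*.64)].round(3)
for u,v in [(473,290),(497,285),(505,283),(527,370),(498,376),(495,300),(512,352),(370,260),(340,270),(295,280),(402,290),(400,390),(245,255),(337,243),(258,340),(350,325)]: print(u,v,px(t,u,v))
# dark spring points
for n,d in(("top",t),("scene",s)):
    P=d["P"].reshape(-1,3);im=d["im"].reshape(-1,3).astype(int)
    c=px(t,505,330)
    m=(np.abs(P[:,0]-c[0])<.11)&(np.abs(P[:,1]-c[1])<.07)&(P[:,2]>.044)&(im.max(1)<90)
    Q=P[m]; print(n,c,m.sum())
    if m.sum()>20:
        _,lab,cen=cv2.kmeans(Q[:,:2].astype(np.float32),2,None,(3,50,1e-4),5,2)
        for k in(0,1):
            q=Q[lab[:,0]==k]; print(cen[k],len(q),q.min(0).round(3),q.max(0).round(3)); 
            w,V=np.linalg.eigh(np.cov(q.T)); print("normal",V[:,0].round(3),np.sqrt(w))
E
```

```text
473 290 [0.546 0.057 0.001]
497 285 [0.553 0.021 0.01 ]
505 283 [0.556 0.007 0.001]
527 370 [ 0.426 -0.022  0.009]
498 376 [0.417 0.022 0.007]
495 300 [0.528 0.028 0.022]
512 352 [0.45  0.013 0.078]
370 260 [0.565 0.208 0.16 ]
340 270 [0.555 0.247 0.144]
295 280 [0.544 0.31  0.118]
402 290 [0.545 0.165 0.011]
400 390 [0.396 0.167 0.016]
245 255 [ 0.598  0.408 -0.002]
337 243 [0.618 0.266 0.001]
258 340 [0.468 0.379 0.015]
350 325 [ 0.491  0.243 -0.   ]
top [0.484 0.011 0.016] 162
[0.44940138 0.01274854] 83 [ 0.439 -0.017  0.053] [0.457 0.036 0.082]
normal [0.931 0.333 0.152] [0.00211859 0.00595959 0.01509271]
[0.5188196  0.03206344] 79 [0.512 0.003 0.048] [0.53  0.056 0.083]
normal [ 0.971  0.237 -0.03 ] [0.00202506 0.00557656 0.01550901]
scene [0.484 0.011 0.016] 369
[0.44777822 0.00615359] 163 [ 0.438 -0.025  0.044] [0.457 0.032 0.08 ]
normal [0.967 0.251 0.042] [0.00162686 0.01013205 0.02010131]
[0.5197717 0.0217704] 206 [ 0.509 -0.004  0.044] [0.53  0.053 0.08 ]
normal [ 0.958  0.286 -0.03 ] [0.00181319 0.00953377 0.01781914]
```

```bash
cat >> h.py <<'E'
def plan(p,Rm):
    "print target as tool-frame shift/turn in interface units"
    s=monitor.read_state(); R0=rot(s["tool_rot"])
    d=R0.T@(np.array(p)-s["tcp_pos"])/0.03
    w=R.from_matrix(R0.T@Rm).as_rotvec()/np.radians(6)
    print("shift",d.round(2),"turn",w.round(2),"rows>=",max(np.linalg.norm(d)*30/50,np.linalg.norm(w)*6/8.59).round(1))
def arbor(o,yaw):
    "arbor rotation; yaw = plan angle of +z axis, rad"
    h=np.array([np.cos(yaw),np.sin(yaw),0]);k=np.array([0,0,1.])
    Z=h*np.cos(np.pi/6)+k*.5; Y=-h*.5+k*np.cos(np.pi/6); X=np.cross(Y,Z)
    return np.array(o),np.stack([X,Y,Z],1)
def tool_at(A): return np.stack([-A[:,2],A[:,0],-A[:,1]],1)
E
python3 - <<'E'
from h import *
o,A=arbor([.551,.278,.115],np.arctan2(-.98,.2)); print(A)
plan(o+A@[0,.12,.04],tool_at(A))
E
```

```text
[[ 0.97980406 -0.09998001  0.17317045]
 [ 0.19996001  0.48990203 -0.84853521]
 [ 0.          0.8660254   0.5       ]]
shift [-13.05  -4.61   0.37] turn [ 2.45 -4.58  9.16] rows>= 8.3
```

play_rows(motion=[{"x":-1.6,"y":-0.6,"wx":0.3,"wy":-0.6,"wz":1.1},{"x":-3.2,"y":-1.2,"wx":0.6,"wy":-1.1,"wz":2.2},{"x":-4.8,"y":-1.7,"wx":0.9,"wy":-1.7,"wz":3.4},{"x":-6.4,"y":-2.3,"wx":1.2,"wy":-2.3,"wz":4.5},{"x":-8.0,"y":-2.8,"wx":1.5,"wy":-2.8,"wz":5.6},{"x":-9.6,"y":-3.4,"wx":1.8,"wy":-3.4,"wz":6.8},{"x":-11.2,"y":-4.0,"z":0.3,"wx":2.1,"wy":-4.0,"wz":8.0},{"x":-12.5,"y":-4.4,"z":0.3,"wx":2.4,"wy":-4.4,"wz":8.8},{"x":-13.05,"y":-4.6,"z":0.37,"wx":2.45,"wy":-4.58,"wz":9.16},{"x":-13.05,"y":-4.6,"z":0.37,"wx":2.45,"wy":-4.58,"wz":9.16},{"x":-13.05,"y":-4.6,"z":0.37,"wx":2.45,"wy":-4.58,"wz":9.16}])

```text
invalid input
```

```bash
python3 - <<'E'
from h import *
o,A=arbor([.551,.278,.115],np.arctan2(-.98,.2))
plan(o+A@[0,.12,.04],tool_at(A)); print(monitor.read_state()["joints"])
im,P,T=cloud("wrist"); np.savez("w1.npz",im=im,P=P,T=T); save(cv2.resize(im,(800,600)),"w1.png")
Q=(P-o)@A   # arbor coords
z=Q[...,2]
for a,b in[(-.035,-.005),(.018,.024),(.024,.03),(.03,.036),(.036,.042),(.058,.064),(.064,.07),(.07,.078)]:
    m=(z>a)&(z<b)&(np.hypot(Q[...,0],Q[...,1])<.03)
    q=Q[m]; print(a,len(q),q[:,0].min().round(4) if len(q) else '',q[:,0].max().round(4) if len(q) else '', np.percentile(q[:,1],95).round(4) if len(q) else '')
m=(abs(Q[...,0])<.015)&(abs(Q[...,1])<.012); print("zmax",np.nanmax(z[m]))
E
```

```text
shift [-13.05  -4.61   0.37] turn [ 2.45 -4.58  9.16] rows>= 8.3
[ 1.08851746e+00  4.94069027e-01  1.34599046e+00  2.65201444e-05
  1.30247931e+00 -9.55152131e-02]
-0.035 0   
0.018 0   
0.024 0   
0.03 0   
0.036 0   
0.058 0   
0.064 0   
0.07 0   
zmax -0.23001716429618846
```

View pics/w1.png

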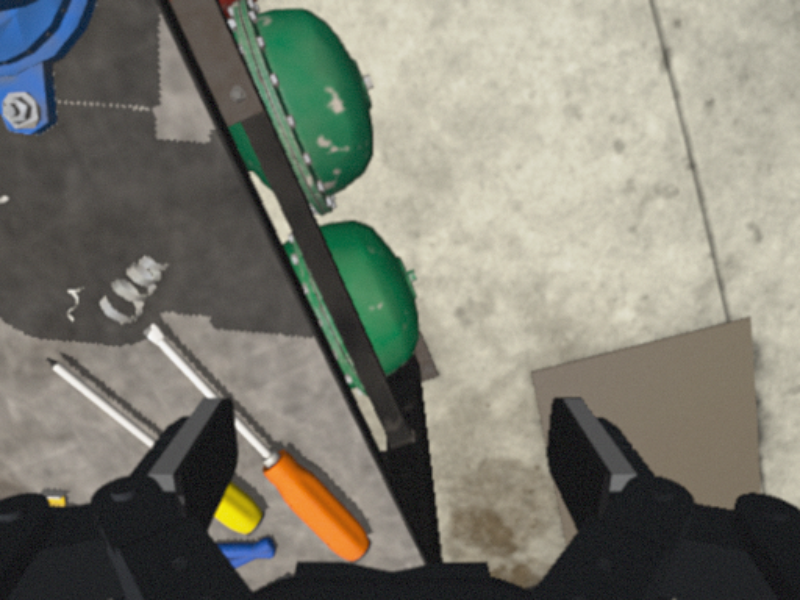

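The move was refused, so this picture still shows the start pose (jaws at the bottom, stand out of view). I'll send rows with every field filled in.

play_rows(motion=[{"x":-1.6,"y":-0.6,"z":0,"wx":0.3,"wy":-0.6,"wz":1.1,"claw":1},{"x":-3.2,"y":-1.2,"z":0,"wx":0.6,"wy":-1.1,"wz":2.2,"claw":1},{"x":-4.8,"y":-1.7,"z":0,"wx":0.9,"wy":-1.7,"wz":3.4,"claw":1},{"x":-6.4,"y":-2.3,"z":0,"wx":1.2,"wy":-2.3,"wz":4.5,"claw":1},{"x":-8.0,"y":-2.8,"z":0,"wx":1.5,"wy":-2.8,"wz":5.6,"claw":1},{"x":-9.6,"y":-3.4,"z":0.2,"wx":1.8,"wy":-3.4,"wz":6.8,"claw":1},{"x":-11.2,"y":-4.0,"z":0.3,"wx":2.1,"wy":-4.0,"wz":8.0,"claw":1},{"x":-12.5,"y":-4.4,"z":0.3,"wx":2.4,"wy":-4.4,"wz":8.8,"claw":1},{"x":-13.05,"y":-4.6,"z":0.37,"wx":2.45,"wy":-4.58,"wz":9.16,"claw":1},{"x":-13.05,"y":-4.6,"z":0.37,"wx":2.45,"wy":-4.58,"wz":9.16,"claw":1},{"x":-13.05,"y":-4.6,"z":0.37,"wx":2.45,"wy":-4.58,"wz":9.16,"claw":1}], grip_force=50)

```text
clock: 1.3
tcp_pos: [0.5458, 0.3036, 0.2389]
tool_rot: [0.2, 0.611, 0.749, -0.163]
contact_force: [-0.5, 1.1, -0.1]
grip_width: 0.0852
finger_force: 0.0
```

```bash
cat > a.py <<'E'
from h import *
o,A=arbor([.551,.278,.115],np.arctan2(-.98,.2))
print(monitor.read_state()["joints"].round(2))
im,P,T=cloud("wrist"); np.savez("w1.npz",im=im,P=P,T=T); save(cv2.resize(im,(800,600)),"w2.png")
for n,P in (("w",P),("top",np.load("top.npz")["P"]),("scene",np.load("scene.npz")["P"])):
  print(n);Q=(P-o)@A
  z=Q[...,2]
  for a,b in[(-.025,-.01),(.018,.024),(.024,.03),(.03,.036),(.036,.042),(.058,.064),(.064,.07),(.07,.078)]:
    m=(z>a)&(z<b)&(np.hypot(Q[...,0],Q[...,1])<.03)
    q=Q[m]
    if len(q)>3: print(a,len(q),q[:,0].min().round(4),q[:,0].max().round(4),'top',np.percentile(q[:,1],95).round(4))
  m=(abs(Q[...,0])<.015)&(abs(Q[...,1])<.012)&(z<.12); print("zmax",np.nanmax(z[m]))
E
python3 a.py
```

```text
[ 0.64  0.63  1.23 -0.47  1.52  0.52]
w
-0.025 1389 -0.0191 0.023 top 0.0186
0.018 184 -0.011 0.0145 top 0.0114
0.024 298 -0.0111 0.0146 top 0.0113
0.03 283 -0.0112 0.0147 top 0.0114
0.036 291 -0.0122 0.0148 top 0.0113
0.058 104 -0.0122 0.015 top 0.0073
0.064 98 -0.0024 0.0076 top 0.003
0.07 125 -0.0017 0.0076 top 0.0027
zmax 0.08655693471754067
top
-0.025 116 -0.0209 0.0188 top 0.0197
0.018 32 -0.0136 0.0116 top 0.0123
0.024 29 -0.0135 0.011 top 0.012
0.03 28 -0.0136 0.0109 top 0.012
0.036 36 -0.0143 0.0134 top 0.0122
0.058 46 -0.0144 0.0129 top 0.0072
0.064 14 -0.0041 0.0051 top 0.003
0.07 21 -0.0044 0.0061 top 0.0035
zmax 0.08710846513242326
scene
-0.025 72 -0.0214 -0.0 top 0.0166
0.018 18 -0.0136 0.0247 top 0.0092
0.024 22 -0.0141 0.0014 top 0.0094
0.03 20 -0.0137 -0.0021 top 0.0086
0.036 17 -0.0157 0.0009 top 0.0096
0.058 31 -0.0145 0.011 top 0.0052
0.064 7 -0.0042 0.0006 top 0.0009
0.07 12 -0.0055 0.0043 top 0.0007
zmax 0.08721590368589005
```

View pics/w2.png

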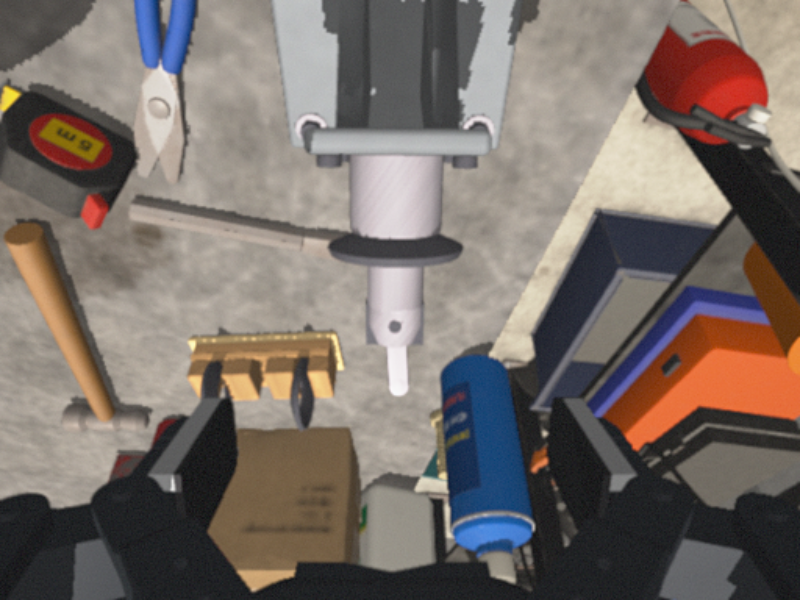

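The wrist view shows the arbor axis near column 396, nose tip at (398,390), and the fitted spring's rim at row 248. Next I'll refine the frame, using the fingers to remove the camera offset.

```bash
python3 - <<'E'
from h import *
o,A=arbor([.551,.278,.115],np.arctan2(-.98,.2))
d=np.load("w1.npz");P=d["P"]
s=monitor.read_state();R0=rot(s["tool_rot"]);t=(P-s["tcp_pos"])@R0
m=(abs(t[...,2])<.03)&(abs(t[...,1])<.07)&(abs(t[...,0])<.03)
q=t[m]
for sg in(-1,1):
    k=q[q[:,1]*sg>0]; print("finger",sg,len(k),k.min(0).round(4),k.max(0).round(4),np.percentile(k[:,1]*sg,[1,2,5]).round(4))
Q=(P-o)@A; x,y,z=Q[...,0],Q[...,1],Q[...,2]
r=np.hypot(x-.0018,y+.002)
for a,b in((.026,.034),(.022,.026)):
    m=(r>a)&(r<b)&(z>-.01)&(z<.03); print("rim",m.sum(),np.percentile(z[m],[2,10,50,90,98]).round(4))
m=(z<-.02)&(z>-.06)&(abs(y-.028)<.006)&(abs(x)<.03); print("flange",np.percentile(z[m],[5,50,98]).round(4))
m=(r<.008)&(z>.05);print("tip",np.percentile(z[m],[50,90,95,98,100]).round(4))
# rim extents
m=(r>.02)&(r<.036)&(z>0)&(z<.016); print("rimx",x[m].min(),x[m].max(),y[m].max())
for a in range(44,90,3):
    m=(r<.016)&(z>a/1e3)&(z<a/1e3+.003)
    if m.sum()>5: print(a,m.sum(),x[m].min().round(4),x[m].max().round(4),np.percentile(y[m],90).round(4))
E
```

```text
finger -1 2924 [-0.0123 -0.056  -0.03  ] [ 0.0116 -0.0413  0.0068] [0.0415 0.0416 0.0417]
finger 1 2922 [-0.012   0.0426 -0.03  ] [0.0114 0.0574 0.0068] [0.0429 0.0429 0.043 ]
rim 844 [0.0101 0.0107 0.0125 0.0154 0.0161]
rim 329 [0.0077 0.0085 0.0095 0.0104 0.0108]
flange [-0.0482 -0.036  -0.0259]
tip [0.073  0.083  0.0845 0.0852 0.0866]
rimx -0.02976685218680595 0.03309286400903375 0.029254125527235157
44 148 -0.012 0.0147 0.0113
47 138 -0.0121 0.0148 0.0117
50 123 -0.0121 0.0149 0.0106
53 115 -0.0122 0.0149 0.0092
56 122 -0.0122 0.0149 0.0081
59 34 -0.0122 0.015 0.0065
62 51 -0.0024 0.0075 0.0024
65 47 -0.0024 0.0076 0.0025
68 46 -0.0017 0.0075 0.0027
71 46 -0.0017 0.0076 0.0027
74 47 -0.0017 0.0076 0.0025
77 46 -0.0017 0.0084 0.0028
80 43 -0.0009 0.0085 0.0026
83 34 -0.0009 0.0077 0.0023
```

```bash
cat >> h.py <<'E'
O,A=arbor([.551,.278,.115],np.arctan2(-.98,.2)); O=O+A@[.001,-.002,.0042]
def down(yaw):
    c,s=np.cos(yaw),np.sin(yaw); return np.array([[c,s,0],[s,-c,0],[0,0,-1.]])
E
python3 - <<'E'
from h import *
print(O); plan([.484,.015,.19],down(np.radians(15)))
E
```

```text
[0.55290708 0.27365631 0.11536795]
shift [-7.   -3.95  5.92] turn [ 3.76  3.99 14.08] rows>= 10.6
```

play_rows(motion=[{"x":-0.7,"y":-0.4,"z":0.3,"wx":0.3,"wy":0.3,"wz":1.2,"claw":1},{"x":-1.3,"y":-0.7,"z":0.8,"wx":0.7,"wy":0.7,"wz":2.5,"claw":1},{"x":-2.0,"y":-1.1,"z":1.4,"wx":1.0,"wy":1.1,"wz":3.8,"claw":1},{"x":-2.6,"y":-1.5,"z":2.0,"wx":1.4,"wy":1.4,"wz":5.1,"claw":1},{"x":-3.2,"y":-1.8,"z":2.6,"wx":1.7,"wy":1.8,"wz":6.4,"claw":1},{"x":-3.9,"y":-2.2,"z":3.2,"wx":2.1,"wy":2.2,"wz":7.7,"claw":1},{"x":-4.5,"y":-2.5,"z":3.8,"wx":2.4,"wy":2.5,"wz":9.0,"claw":1},{"x":-5.1,"y":-2.9,"z":4.3,"wx":2.7,"wy":2.9,"wz":10.3,"claw":1},{"x":-5.7,"y":-3.3,"z":4.9,"wx":3.1,"wy":3.3,"wz":11.6,"claw":1},{"x":-6.4,"y":-3.6,"z":5.4,"wx":3.4,"wy":3.7,"wz":12.9,"claw":1},{"x":-7.0,"y":-3.95,"z":5.92,"wx":3.76,"wy":3.99,"wz":14.08,"claw":1},{"x":-7.0,"y":-3.95,"z":5.92,"wx":3.76,"wy":3.99,"wz":14.08,"claw":1}])

```text
clock: 2.55
tcp_pos: [0.483, 0.0129, 0.1903]
tool_rot: [-0.0, 0.992, 0.127, 0.0]
contact_force: [-0.6, -0.1, 0.3]
grip_width: 0.0851
finger_force: 0.0
```

```bash
python3 - <<'E'
from h import *
print(monitor.read_state()["joints"].round(2),monitor.read_state()["tcp_pos"])
im,P,T=cloud("wrist"); np.savez("w2.npz",im=im,P=P,T=T); save(cv2.resize(im,(800,600)),"w3.png")
# cradle yaw: wood points (orange) ; springs dark
p=P.reshape(-1,3);c=im.reshape(-1,3).astype(int)
wood=(c[:,0]-c[:,2]>50)&(abs(p[:,0]-.484)<.1)&(abs(p[:,1]-.015)<.07)
q=p[wood].astype(np.float32); r=cv2.minAreaRect(q[:,:2]*1000); print("wood",r)
b=q[(q[:,2]>.036)&(q[:,2]<.047)]; print("blocks",cv2.minAreaRect(b[:,:2]*1000),b[:,2].mean())
dk=(c.max(1)<100)&(p[:,2]>.043)&(p[:,2]<.09)&(abs(p[:,0]-.484)<.07)&(abs(p[:,1]-.015)<.06)
Q=p[dk]; np.save("dk.npy",Q)
for lo in(0,1):
    k=Q[(Q[:,0]>.484)==lo]; w,V=np.linalg.eigh(np.cov(k.T)); print(len(k),k.mean(0).round(4),k.min(0).round(4),k.max(0).round(4),V[:,0].round(3),np.sqrt(w).round(4))
E
```

```text
[-0.1   0.37  1.76  0.    1.    1.22] [0.48297352 0.0129055  0.19034278]
wood ((487.91180419921875, -10.249961853027344), (149.64794921875, 98.89085388183594), 16.472444534301758)
blocks ((486.9045715332031, 16.07568359375), (124.10610961914062, 39.95448684692383), 15.507925987243652) 0.041290198
1285 [0.4531 0.0081 0.0669] [ 0.4403 -0.0237  0.0432] [0.4613 0.0364 0.0818] [0.958 0.279 0.065] [0.0019 0.0093 0.0165]
834 [0.5233 0.026  0.0709] [ 0.514  -0.0037  0.0431] [0.5351 0.0562 0.082 ] [0.963 0.263 0.064] [0.0023 0.0099 0.017 ]
```

View pics/w3.png

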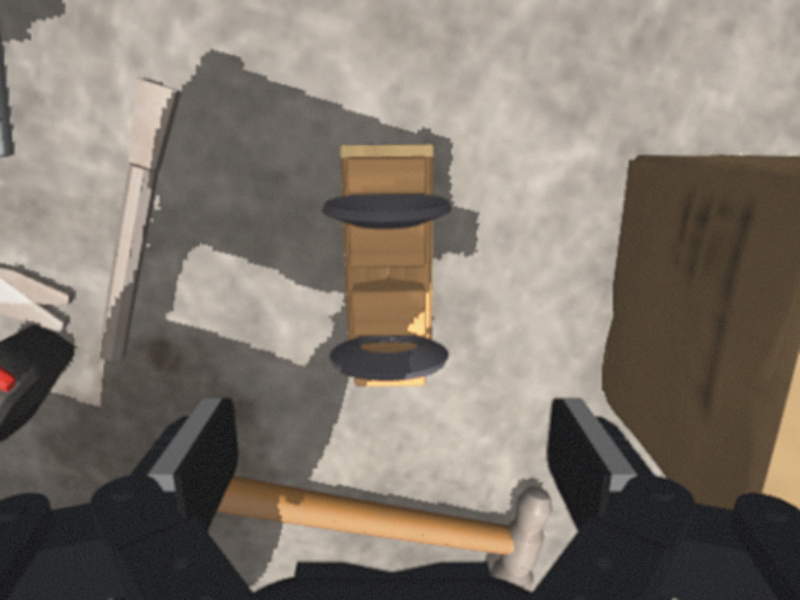

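```bash
cat > f.py <<'E'
from h import *
yaw=np.radians(15.5); n=np.array([np.cos(yaw),np.sin(yaw),0]); l=np.array([-np.sin(yaw),np.cos(yaw),0])
def fit(Q,c0):
    q=Q-c0; u,v,z=q@n,q@l,q[:,2]
    for it in range(2):
        r=np.hypot(v,z); m=(r>.017)&(r<.0285)
        M=np.c_[np.ones(m.sum()),z[m],v[m],r[m]]
        s,res,_,_=np.linalg.lstsq(M,u[m],rcond=None)
        print(m.sum(),"off@r=0 %.4f lean/z %.3f yaw/v %.3f cone %.3f"%tuple(s),"rms",np.sqrt(res/m.sum()))
    print("v range",v.min(),v.max(),"ztop",Q[:,2].max(), "u at top", u[z>.031-.003].min() if (z>.028).any() else 0,u[z>.028].max())
if __name__=="__main__":
    for f in("w2","scene"):
        d=np.load(f+".npz");p=d["P"].reshape(-1,3);c=d["im"].reshape(-1,3).astype(int)
        Q=p[(c.max(1)<100)&(p[:,2]>.043)&(p[:,2]<.09)&(abs(p[:,0]-.484)<.07)&(abs(p[:,1]-.015)<.06)]
        for sgn in(-1,1):
            c0=np.array([.485,.0165,.048])+sgn*.038*n; print(f,sgn,c0); k=Q[abs((Q-c0)@n)<.02]; fit(k,c0)
E
python3 f.py
```

```text
w2 -1 [0.44838204 0.00634494 0.048     ]
758 off@r=0 0.0155 lean/z 0.064 yaw/v -0.010 cone -0.434 rms [0.0004599]
758 off@r=0 0.0155 lean/z 0.064 yaw/v -0.010 cone -0.434 rms [0.0004599]
v range -0.03181297777711252 0.03080675274720853 ztop 0.08181951120367684 u at top 0.00021403615429738031 0.006112705122163548
w2 1 [0.52161796 0.02665506 0.048     ]
185 off@r=0 -0.0111 lean/z -0.272 yaw/v 0.027 cone 0.578 rms [0.00060864]
185 off@r=0 -0.0111 lean/z -0.272 yaw/v 0.027 cone 0.578 rms [0.00060864]
v range -0.032141468336584406 0.029792401784461908 ztop 0.08195581838447794 u at top -0.00151724937339517 0.004367711848790503
scene -1 [0.44838204 0.00634494 0.048     ]
117 off@r=0 0.0093 lean/z 0.040 yaw/v -0.011 cone -0.416 rms [0.00101497]
117 off@r=0 0.0093 lean/z 0.040 yaw/v -0.011 cone -0.416 rms [0.00101497]
v range -0.03174819179530173 0.027868364538249233 ztop 0.08222634241272442 u at top -0.0042376840644563025 -0.00019441421330390775
scene 1 [0.52161796 0.02665506 0.048     ]
153 off@r=0 -0.0110 lean/z -0.025 yaw/v 0.016 cone 0.326 rms [0.00143857]
153 off@r=0 -0.0110 lean/z -0.025 yaw/v 0.016 cone 0.326 rms [0.00143857]
v range -0.032831043749005626 0.02737948843991425 ztop 0.07987988419590031 u at top -0.00418700360596873 -0.00013388453117180583
```

```bash
python3 - <<'E'
from h import *; import f
for src in("w2","top","scene"):
    d=np.load(src+".npz");p=d["P"].reshape(-1,3);c=d["im"].reshape(-1,3).astype(int)
    Q=p[(c.max(1)<100)&(p[:,2]>.043)&(p[:,2]<.09)&(abs(p[:,0]-.484)<.07)&(abs(p[:,1]-.015)<.06)]
    for sgn in(-1,1):
        c0=np.array([.485,.0165,.048])+sgn*.038*f.n
        q=Q-c0;u,v,z=q@f.n,q@f.l,q[:,2];k=abs(u)<.02;u,v,z=u[k],v[k],z[k]
        zc=z.max()-.0320; vc=(v.min()+v.max())/2; z=z-zc; v=v-vc
        r=np.hypot(v,z)
        print(src,sgn,"zc",zc.round(4),"vc",vc.round(4))
        for a,b in((0,.008),(.008,.018),(.018,.026),(.026,.04)):
            m=(z>a)&(z<b)&(r>.0285); 
            if m.sum()>3: print("  z",a,m.sum(),"u pct",np.percentile(u[m],[3,50,97]).round(4), "r",r[m].max().round(4))
E
```

```text
w2 -1 zc 0.0018 vc -0.0005
  z 0 28 u pct [0.0021 0.0028 0.0035] r 0.0314
  z 0.008 64 u pct [-0.0003  0.0028  0.0038] r 0.0319
  z 0.018 96 u pct [-0.0004  0.003   0.0042] r 0.0315
  z 0.026 177 u pct [0.0006 0.0031 0.0044] r 0.032
w2 1 zc 0.002 vc -0.0012
  z 0 21 u pct [0.0016 0.0043 0.0053] r 0.0314
  z 0.008 82 u pct [0.0004 0.0031 0.0049] r 0.0316
  z 0.018 181 u pct [-0.0004  0.0023  0.0044] r 0.0316
  z 0.026 306 u pct [-0.0004  0.0018  0.004 ] r 0.0321
top -1 zc 0.0021 vc 0.0017
  z 0.008 5 u pct [-0.0011  0.0006  0.0018] r 0.0326
  z 0.018 13 u pct [-0.0018 -0.0001  0.0019] r 0.0323
  z 0.026 24 u pct [-0.0015  0.0011  0.0027] r 0.0338
top 1 zc 0.0029 vc 0.0011
  z 0.008 9 u pct [-0.0021  0.0005  0.0024] r 0.0311
  z 0.018 11 u pct [-0.0023  0.      0.002 ] r 0.0314
  z 0.026 19 u pct [-0.0029 -0.0005  0.0014] r 0.0335
scene -1 zc 0.0022 vc -0.0019
  z 0 7 u pct [-0.0044 -0.0012  0.0006] r 0.0295
  z 0.008 12 u pct [-0.004  -0.0017  0.0011] r 0.0308
  z 0.018 15 u pct [-0.0028 -0.0015  0.0016] r 0.0301
  z 0.026 6 u pct [-0.004  -0.0023 -0.0003] r 0.032
scene 1 zc -0.0001 vc -0.0027
  z 0 8 u pct [-0.0025 -0.0007  0.0013] r 0.0305
  z 0.008 12 u pct [-0.0039 -0.0013  0.0013] r 0.0319
  z 0.018 18 u pct [-0.005  -0.0014  0.0005] r 0.0333
  z 0.026 26 u pct [-0.0038 -0.0017 -0.0002] r 0.0323
```

```bash
cat >> h.py <<'E'
yaw=np.radians(15.5); n=np.array([np.cos(yaw),np.sin(yaw),0]); l=np.array([-np.sin(yaw),np.cos(yaw),0])
def grasp(c,lean,off,deep=.004,up=0):
    "c spring centre; lean = du/dz of disc; off = TCP shift along spring axis n"
    k=np.array([0,0,1.]); X=n-lean*k; X/=np.linalg.norm(X); Z=-k-lean*n; Z/=np.linalg.norm(Z)
    Rm=np.stack([X,np.cross(Z,X),Z],1); plan(c+Rm@[off,0,deep-up],Rm); 
C0=np.array([.485,.0165,.0485])
FAR=C0+.038*n-.0005*l; NEAR=C0-.0355*n
E
python3 - <<'E'
from h import *
grasp(FAR,-.05,-.004,up=.07); grasp(FAR,-.05,-.004)
E
```

```text
shift [ 1.09 -0.06  2.55] turn [ 0.01  0.47 -0.11] rows>= 1.7
shift [ 1.2  -0.07  4.88] turn [ 0.01  0.47 -0.11] rows>= 3.0
```

play_rows(motion=[{"x":0.6,"y":-0.03,"z":1.2,"wx":0,"wy":0.2,"wz":-0.1,"claw":1},{"x":1.09,"y":-0.06,"z":2.4,"wx":0,"wy":0.47,"wz":-0.1,"claw":1},{"x":1.12,"y":-0.06,"z":3.2,"wx":0,"wy":0.47,"wz":-0.1,"claw":1},{"x":1.16,"y":-0.07,"z":4.1,"wx":0,"wy":0.47,"wz":-0.1,"claw":1},{"x":1.2,"y":-0.07,"z":4.88,"wx":0,"wy":0.47,"wz":-0.1,"claw":1},{"x":1.2,"y":-0.07,"z":4.88,"wx":0,"wy":0.47,"wz":-0.1,"claw":1},{"x":1.2,"y":-0.07,"z":4.88,"wx":0,"wy":0.47,"wz":-0.1,"claw":0},{"x":1.2,"y":-0.07,"z":4.88,"wx":0,"wy":0.47,"wz":-0.1,"claw":0},{"x":1.2,"y":-0.07,"z":4.88,"wx":0,"wy":0.47,"wz":-0.1,"claw":-1},{"x":1.2,"y":-0.07,"z":4.88,"wx":0,"wy":0.47,"wz":-0.1,"claw":-1},{"x":1.2,"y":-0.07,"z":4.88,"wx":0,"wy":0.47,"wz":-0.1,"claw":-1}], grip_force=50)

```text
clock: 3.7
tcp_pos: [0.5199, 0.0255, 0.0457]
tool_rot: [-0.002, 0.99, 0.136, 0.026]
contact_force: [-0.7, -4.7, 8.0]
grip_width: 0.0608
finger_force: 52.1
```

```bash
cat > g.py <<'E'
import sys
from h import *
s=monitor.read_state();im,P,T=cloud("wrist"); R0=rot(s["tool_rot"]); t=(P-s["tcp_pos"])@R0
c=im.astype(int); np.savez(sys.argv[1]+".npz",im=im,t=t); save(cv2.resize(im[150:384],(800,366)),sys.argv[1]+".png")
m=(abs(t[...,1])<.0335)&(abs(t[...,0])<.03)&(t[...,2]>-.04)&(t[...,2]<.035)&(c.max(2)<110)
q=t[m]; print(len(q),q.min(0).round(4),q.max(0).round(4))
for a in np.arange(-.04,.02,.006):
    k=q[(q[:,2]>a)&(q[:,2]<a+.006)]
    if len(k)>5: print(a.round(3),len(k),"x",np.percentile(k[:,0],[2,50,98]).round(4),"y",k[:,1].min().round(4),k[:,1].max().round(4))
E
python3 g.py g1
```

```text
12096 [-0.0132 -0.0335 -0.04  ] [0.0276 0.0335 0.035 ]
-0.04 517 x [0.0054 0.0125 0.0135] y -0.0334 0.0335
-0.034 1768 x [0.0048 0.0075 0.0128] y -0.0335 0.0335
-0.028 1635 x [-0.0022  0.0069  0.0117] y -0.0334 0.0334
-0.022 1532 x [-0.0082  0.0059  0.012 ] y -0.0334 0.0335
-0.016 1243 x [-0.0083  0.006   0.0119] y -0.0335 0.0335
-0.01 920 x [-0.0091  0.0063  0.012 ] y -0.0335 0.0335
-0.004 825 x [-0.0041  0.0062  0.012 ] y -0.0335 0.0335
0.002 1075 x [-0.0029  0.0048  0.012 ] y -0.0334 0.0334
0.008 1676 x [-0.0032  0.003   0.027 ] y -0.0332 0.0334
0.014 719 x [-0.0034  0.0039  0.027 ] y -0.025 0.0248
```

View pics/g1.png

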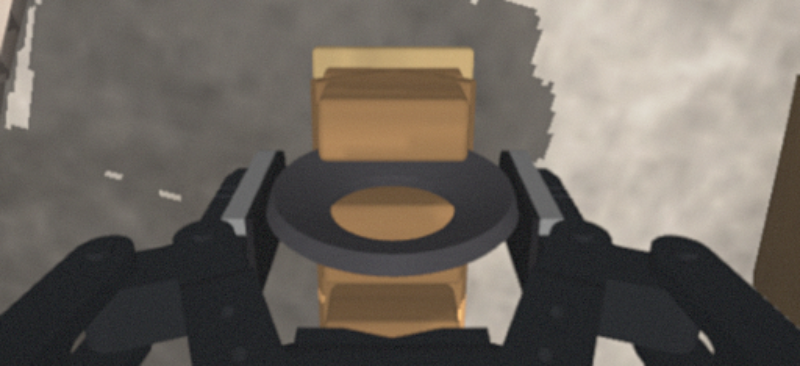

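The spring sits between the pads in the picture (centre (393,210)), with its hollow face toward the camera. Now I'll lift it.

play_rows(motion=[{"x":-0.03,"y":0,"z":-0.6,"wx":0,"wy":0,"wz":0,"claw":-1},{"x":-0.08,"y":0,"z":-1.6,"wx":0,"wy":0,"wz":0,"claw":-1},{"x":-0.14,"y":0,"z":-2.8,"wx":0,"wy":0,"wz":0,"claw":-1},{"x":-0.2,"y":0,"z":-4.0,"wx":0,"wy":0,"wz":0,"claw":-1},{"x":-0.2,"y":0,"z":-4.0,"wx":0,"wy":0,"wz":0,"claw":-1}])

```text
clock: 4.25
tcp_pos: [0.509, 0.0227, 0.1687]
tool_rot: [-0.002, 0.99, 0.135, 0.029]
contact_force: [-0.5, -0.6, -1.6]
grip_width: 0.0605
finger_force: 55.6
```

```bash
cat > fitt.py <<'E'
import sys
from h import *
from scipy.optimize import least_squares
s=monitor.read_state();im,P,T=cloud("wrist"); R0=rot(s["tool_rot"]); t=(P-s["tcp_pos"])@R0
np.savez(sys.argv[1]+".npz",im=im,t=t); print(s["grip_width"])
c=im.astype(int); q=t.reshape(-1,3); 
m=(abs(q[:,1])<.027)&(abs(q[:,0])<.025)&(q[:,2]>-.042)&(q[:,2]<.035)&(c.reshape(-1,3).max(1)<110)
q=q[m]
# face fit: x = a + bz*(z+.004) + by*y + s*r
z=q[:,2]+.004; y=q[:,1]; r=np.hypot(y,z); k=(r>.017)&(r<.028)
for _ in range(3):
    M=np.c_[np.ones(k.sum()),z[k],y[k],r[k]]; sol=np.linalg.lstsq(M,q[k,0],rcond=None)[0]
    e=q[:,0]-np.c_[np.ones(len(q)),z,y,r]@sol; k=(r>.017)&(r<.028)&(abs(e)<.002)
print(k.sum(),"a %.4f tilt_z %.3f tilt_y %.3f cone %.3f"%tuple(sol),"rms",e[k].std(), "face x at r=20: %.4f"%(sol[0]+.02*sol[3]))
# bore / rim extents at tool z along y=0
for nm,mm in(("mid",abs(y)<.004),):
    zz=q[mm]; zz=zz[np.argsort(zz[:,2])]; print(zz[:3].round(4),zz[-3:].round(4)); d=np.diff(zz[:,2]); i=d.argmax(); print("bore z",zz[i,2].round(4),zz[i+1,2].round(4))
E
python3 fitt.py l1
```

```text
0.0604603280148502
5210 a -0.0051 tilt_z -0.036 tilt_y -0.005 cone 0.459 rms 0.0004477933907694191 face x at r=20: 0.0041
[[ 0.0071 -0.001  -0.0359]
 [ 0.0067  0.0002 -0.0353]
 [ 0.0076  0.0002 -0.035 ]] [[ 0.0077  0.0032  0.0272]
 [ 0.0076 -0.0006  0.0274]
 [ 0.0075  0.0028  0.0276]]
bore z -0.019 0.0118
```

```bash
cat >> h.py <<'E'
def onarbor(ct,phi,zs,dx=0,dy=0):
    "ct spring centre in tool frame, phi tilt correction about tool y, zs spring centre z's on arbor"
    Rm=tool_at(A)@R.from_rotvec([0,phi,0]).as_matrix()
    for z in zs: print(z,end=" "); plan(O+A@[dx,dy,z]-Rm@np.array(ct),Rm)
E
python3 -c "
from h import *
onarbor([.0033,0,-.004],.036,[.16])"
```

```text
0.16 shift [ 3.38 -2.89 -0.72] turn [ -3.08  -4.14 -14.14] rows>= 10.5
```

play_rows(motion=[{"x":0.2,"y":-0.2,"z":-0.3,"wx":-0.3,"wy":-0.4,"wz":-1.2,"claw":-1},{"x":0.4,"y":-0.4,"z":-0.6,"wx":-0.5,"wy":-0.7,"wz":-2.4,"claw":-1},{"x":0.7,"y":-0.6,"z":-0.8,"wx":-0.8,"wy":-1.1,"wz":-3.7,"claw":-1},{"x":1.0,"y":-0.9,"z":-0.9,"wx":-1.1,"wy":-1.5,"wz":-5.0,"claw":-1},{"x":1.4,"y":-1.2,"z":-0.9,"wx":-1.4,"wy":-1.9,"wz":-6.3,"claw":-1},{"x":1.8,"y":-1.5,"z":-0.9,"wx":-1.7,"wy":-2.2,"wz":-7.6,"claw":-1},{"x":2.1,"y":-1.8,"z":-0.9,"wx":-1.9,"wy":-2.6,"wz":-8.9,"claw":-1},{"x":2.5,"y":-2.1,"z":-0.8,"wx":-2.2,"wy":-3.0,"wz":-10.2,"claw":-1},{"x":2.8,"y":-2.4,"z":-0.8,"wx":-2.5,"wy":-3.4,"wz":-11.5,"claw":-1},{"x":3.1,"y":-2.6,"z":-0.7,"wx":-2.8,"wy":-3.8,"wz":-12.8,"claw":-1},{"x":3.38,"y":-2.89,"z":-0.72,"wx":-3.08,"wy":-4.14,"wz":-14.14,"claw":-1},{"x":3.38,"y":-2.89,"z":-0.72,"wx":-3.08,"wy":-4.14,"wz":-14.14,"claw":-1}])

```text
clock: 5.5
tcp_pos: [0.58, 0.1348, 0.1887]
tool_rot: [0.184, 0.611, 0.754, -0.155]
contact_force: [0.5, 0.5, -1.3]
grip_width: 0.0606
finger_force: 55.6
```

```bash
python3 - <<'E'
from h import *
onarbor([.0033,0,-.004],.036,[.16,.105,.07,.03,.0165]); s=monitor.read_state(); print(s["joints"].round(2))
im,P,T=cloud("wrist"); R0=rot(s["tool_rot"]); t=(P-s["tcp_pos"])@R0; save(im,"x.png"); np.savez("x.npz",im=im,P=P,t=t)
Q=(P-O)@A; x,y,z=Q[...,0],Q[...,1],Q[...,2]
r=np.hypot(x,y)
for a,b in((-.025,-.01),(.016,.022),(.022,.028),(.03,.036),(.065,.07),(.072,.079)):
    m=(z>a)&(z<b)&(r<.026)
    if m.sum()>5: print(a,m.sum(),np.percentile(x[m],[1,99]).round(4),"mid",(np.percentile(x[m],[1,99]).mean()).round(4),"top",np.percentile(y[m],97).round(4))
E
```

```text
0.16 shift [-0.13  0.04 -0.11] turn [-0.05 -0.01  0.08] rows>= 0.1
0.105 shift [ 1.7   0.06 -0.04] turn [-0.05 -0.01  0.08] rows>= 1.0
0.07 shift [2.87 0.07 0.  ] turn [-0.05 -0.01  0.08] rows>= 1.7
0.03 shift [4.2  0.08 0.05] turn [-0.05 -0.01  0.08] rows>= 2.5
0.0165 shift [4.65 0.08 0.07] turn [-0.05 -0.01  0.08] rows>= 2.8
[ 0.37  0.59  1.47 -0.51  1.22  0.38]
0.065 553 [-0.0026  0.0072] mid 0.0023 top 0.0048
0.072 721 [-0.0022  0.0076] mid 0.0027 top 0.0049
```

play_rows(motion=[{"x":0.6,"y":0.05,"z":-0.07,"wx":-0.05,"wy":0,"wz":0.08,"claw":-1},{"x":1.4,"y":0.06,"z":-0.05,"wx":-0.05,"wy":0,"wz":0.08,"claw":-1},{"x":2.2,"y":0.06,"z":-0.02,"wx":-0.05,"wy":0,"wz":0.08,"claw":-1},{"x":2.9,"y":0.07,"z":0.0,"wx":-0.05,"wy":0,"wz":0.08,"claw":-1},{"x":3.4,"y":0.07,"z":0.02,"wx":-0.05,"wy":0,"wz":0.08,"claw":-1},{"x":3.8,"y":0.08,"z":0.04,"wx":-0.05,"wy":0,"wz":0.08,"claw":-1},{"x":4.1,"y":0.08,"z":0.05,"wx":-0.05,"wy":0,"wz":0.08,"claw":-1},{"x":4.1,"y":0.08,"z":0.05,"wx":-0.05,"wy":0,"wz":0.08,"claw":-1}])

```text
clock: 6.35
tcp_pos: [0.5608, 0.2399, 0.1305]
tool_rot: [0.186, 0.616, 0.75, -0.152]
contact_force: [1.0, 0.5, -1.2]
grip_width: 0.0599
finger_force: 55.6
```

```bash
python3 - <<'E'
from h import *
onarbor([.0033,0,-.004],.036,[.033,.0165,.0145]); s=monitor.read_state(); print((A.T@s["contact_force"]).round(1),s["wrist_torque"].round(2))
E
python3 fitt.py l2
```

```text
0.033 shift [ 0.05 -0.03 -0.  ] turn [-0.01 -0.02 -0.06] rows>= 0.0
0.0165 shift [ 0.6  -0.03  0.02] turn [-0.01 -0.02 -0.06] rows>= 0.4
0.0145 shift [ 0.66 -0.04  0.02] turn [-0.01 -0.02 -0.06] rows>= 0.4
[ 1.  -0.9 -0.9] [0.28 0.01 0.01]
0.05991546350716427
3541 a -0.0054 tilt_z -0.033 tilt_y -0.011 cone 0.439 rms 0.00034998486527838346 face x at r=20: 0.0034
[[ 0.0053 -0.0013 -0.0346]
 [ 0.0052 -0.0028 -0.0345]
 [ 0.0052 -0.0003 -0.0345]] [[ 0.0017 -0.0033 -0.0185]
 [ 0.0016  0.0035 -0.0185]
 [ 0.0016 -0.0019 -0.0185]]
bore z -0.0206 -0.0202
```

play_rows(motion=[{"x":0.2,"y":-0.03,"z":0.01,"wx":0,"wy":0,"wz":-0.06,"claw":-1},{"x":0.4,"y":-0.03,"z":0.01,"wx":0,"wy":0,"wz":-0.06,"claw":-1},{"x":0.5,"y":-0.03,"z":0.02,"wx":0,"wy":0,"wz":-0.06,"claw":-1},{"x":0.6,"y":-0.03,"z":0.02,"wx":0,"wy":0,"wz":-0.06,"claw":-1},{"x":0.66,"y":-0.03,"z":0.02,"wx":0,"wy":0,"wz":-0.06,"claw":-1},{"x":0.66,"y":-0.03,"z":0.02,"wx":0,"wy":0,"wz":-0.06,"claw":-1}])

```text
clock: 7.0
tcp_pos: [0.5572, 0.2548, 0.1219]
tool_rot: [0.187, 0.614, 0.751, -0.153]
contact_force: [3.1, -11.3, 4.8]
grip_width: 0.0606
finger_force: 61.8
```

```bash
python3 - <<'E'
from h import *
onarbor([.0033,0,-.004],.036,[.0165]); s=monitor.read_state(); print((A.T@s["contact_force"]).round(1))
E
python3 fitt.py l3
```

```text
0.0165 shift [ 0.01 -0.01  0.01] turn [-0.01  0.01 -0.  ] rows>= 0.0
[ 0.8 -1.7 12.5]
0.06061318052574794
4671 a 0.0260 tilt_z 0.021 tilt_y 0.000 cone -0.410 rms 0.0004829392960905736 face x at r=20: 0.0178
[[ 0.0056 -0.0006 -0.0351]
 [ 0.0051 -0.0009 -0.035 ]
 [ 0.0066  0.0006 -0.0349]] [[-0.0196 -0.0009 -0.018 ]
 [-0.0199  0.0006 -0.0178]
 [-0.0202 -0.0006 -0.0174]]
bore z -0.0199 -0.0187
```

play_rows(motion=[{"x":0.04,"y":0,"z":0,"wx":0,"wy":0,"wz":0,"claw":1},{"x":0.04,"y":0,"z":0,"wx":0,"wy":0,"wz":0,"claw":1},{"x":0.04,"y":0,"z":0,"wx":0,"wy":0,"wz":0,"claw":1},{"x":0.04,"y":0,"z":0,"wx":0,"wy":0,"wz":0,"claw":1},{"x":0,"y":0,"z":-1.2,"wx":0,"wy":0,"wz":0,"claw":1},{"x":0,"y":0,"z":-2.6,"wx":0,"wy":0,"wz":0,"claw":1},{"x":-0.8,"y":0,"z":-4.0,"wx":0,"wy":0,"wz":0,"claw":1},{"x":-0.8,"y":0,"z":-4.0,"wx":0,"wy":0,"wz":0,"claw":1}])

```text
clock: 7.85
tcp_pos: [0.5518, 0.2919, 0.2447]
tool_rot: [0.188, 0.615, 0.752, -0.148]
contact_force: [1.6, -0.1, -0.2]
grip_width: 0.0852
finger_force: 0.0
```

```bash
cat > chk.py <<'E'
import sys
from h import *
im,P,T=cloud("wrist"); np.savez("c.npz",im=im,P=P); save(cv2.resize(im[60:300,120:400],(700,600)),sys.argv[1]+".png")
Q=(P-O)@A; x,y,z=Q[...,0],Q[...,1],Q[...,2]
# profile along top: highest y vs z
for a in np.arange(-.008,.05,.003):
    m=(z>a)&(z<a+.003)&(abs(x)<.036)&(y>.0)&(y<.04)
    if m.sum()>3: print(a.round(3),m.sum(),"ymax",np.percentile(y[m],99).round(4),"x",np.percentile(x[m],[1,99]).round(4))
plan([.484,.015,.19],down(np.radians(15.5)))
E
python3 chk.py c1
```

```text
-0.008 272 ymax 0.0213 x [-0.0194  0.0211]
-0.005 263 ymax 0.0211 x [-0.0196  0.0212]
-0.002 267 ymax 0.0212 x [-0.0191  0.0213]
0.001 269 ymax 0.0208 x [-0.0202  0.0212]
0.004 466 ymax 0.028 x [-0.0272  0.0275]
0.007 427 ymax 0.0301 x [-0.0293  0.0303]
0.01 294 ymax 0.0292 x [-0.0281  0.0294]
0.013 468 ymax 0.0294 x [-0.0289  0.0305]
0.016 231 ymax 0.0293 x [-0.0264  0.0291]
0.019 134 ymax 0.0238 x [-0.0184  0.0218]
0.022 93 ymax 0.0162 x [-0.0125  0.0146]
0.025 157 ymax 0.014 x [-0.0124  0.0137]
0.028 153 ymax 0.0141 x [-0.0125  0.0137]
0.031 149 ymax 0.0142 x [-0.0118  0.0137]
0.034 147 ymax 0.0141 x [-0.0127  0.0137]
0.037 157 ymax 0.0135 x [-0.0127  0.0136]
0.04 153 ymax 0.0147 x [-0.0127  0.0136]
0.043 142 ymax 0.0146 x [-0.0128  0.0136]
0.046 123 ymax 0.013 x [-0.0128  0.0137]
0.049 130 ymax 0.0117 x [-0.0129  0.0136]
shift [-6.8  -4.04  5.49] turn [ 3.5   3.67 14.03] rows>= 10.4
```

View pics/c1.png

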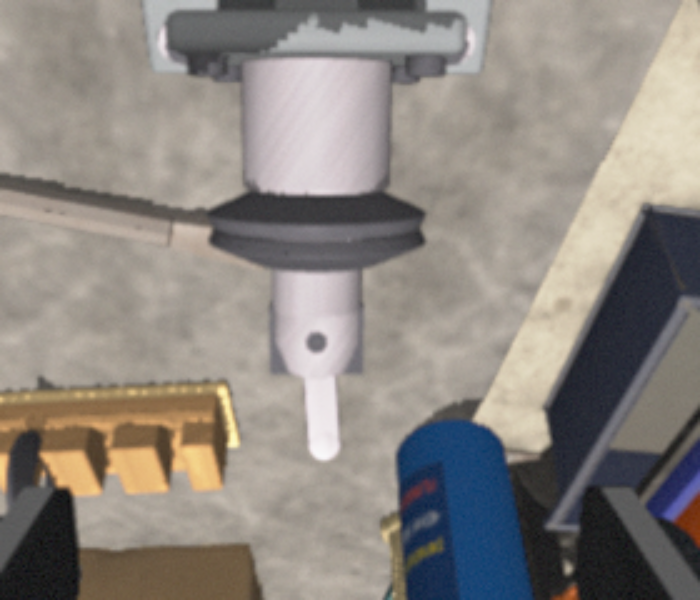

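```bash
python3 - <<'E'
from h import *
grasp(NEAR,.05,-.003,up=.09)
E
```

```text
shift [-5.97 -5.14  7.14] turn [ 3.84  3.29 13.91] rows>= 10.3
```

play_rows(motion=[{"x":-0.6,"y":-0.5,"z":0.4,"wx":0.3,"wy":0.3,"wz":1.2,"claw":1},{"x":-1.2,"y":-1.0,"z":0.9,"wx":0.7,"wy":0.6,"wz":2.5,"claw":1},{"x":-1.8,"y":-1.5,"z":1.6,"wx":1.0,"wy":0.9,"wz":3.8,"claw":1},{"x":-2.3,"y":-2.0,"z":2.4,"wx":1.4,"wy":1.2,"wz":5.1,"claw":1},{"x":-2.8,"y":-2.4,"z":3.2,"wx":1.7,"wy":1.5,"wz":6.4,"claw":1},{"x":-3.4,"y":-2.9,"z":4.0,"wx":2.1,"wy":1.8,"wz":7.7,"claw":1},{"x":-3.9,"y":-3.4,"z":4.7,"wx":2.5,"wy":2.1,"wz":9.0,"claw":1},{"x":-4.5,"y":-3.9,"z":5.4,"wx":2.8,"wy":2.4,"wz":10.3,"claw":1},{"x":-5.0,"y":-4.3,"z":6.0,"wx":3.2,"wy":2.7,"wz":11.6,"claw":1},{"x":-5.5,"y":-4.7,"z":6.6,"wx":3.5,"wy":3.0,"wz":12.8,"claw":1},{"x":-5.97,"y":-5.14,"z":7.14,"wx":3.84,"wy":3.29,"wz":13.91,"claw":1},{"x":-5.97,"y":-5.14,"z":7.14,"wx":3.84,"wy":3.29,"wz":13.91,"claw":1}])

```text
clock: 9.1
tcp_pos: [0.448, 0.0038, 0.1315]
tool_rot: [0.004, 0.991, 0.131, -0.029]
contact_force: [-0.1, 0.4, 0.4]
grip_width: 0.0856
finger_force: 0.0
```

```bash
python3 - <<'E'
from h import *
grasp(NEAR,.05,-.003,up=.09)
im,P,T=cloud("wrist");c=im.astype(int)
m=(c.max(2)<100)&(P[...,2]>.043)&(P[...,2]<.085)&(abs((P-NEAR)@n)<.02)&(abs((P-NEAR)@l)<.036)
q=P[m]-NEAR;u,v,z=q@n,q@l,q[:,2]; z=z-(z.max()-.032)
print(len(q),"ztop",q[:,2].max(),"v",v.min(),v.max())
r=np.hypot(v,z);k=(r>.017)&(r<.0285);print(np.linalg.lstsq(np.c_[np.ones(k.sum()),z[k],v[k],r[k]],u[k],rcond=None)[0].round(4))
for a,b in((0,.008),(.008,.018),(.018,.026),(.026,.04)):
    m=(z>a)&(z<b)&(r>.0285)
    if m.sum()>3: print(a,m.sum(),np.percentile(u[m],[3,50,97]).round(4))
grasp(NEAR,.05,-.003)
E
```

```text
shift [ 0.16 -0.08 -0.11] turn [-0.    0.08 -0.08] rows>= 0.1
2412 ztop 0.032928698819471316 v -0.03171678641423547 0.030223827136068245
[ 0.0132  0.0374 -0.0098 -0.4321]
0 40 [-0.0003  0.0004  0.0014]
0.008 121 [-0.0023  0.0005  0.0018]
0.018 249 [-0.0031  0.0003  0.0019]
0.026 468 [-0.0024  0.0004  0.0022]
shift [ 0.14 -0.06  2.91] turn [ 0.01  0.07 -0.04] rows>= 1.7
```

play_rows(motion=[{"x":0.15,"y":-0.06,"z":0.6,"wx":0,"wy":0.05,"wz":-0.04,"claw":1},{"x":0.15,"y":-0.06,"z":1.5,"wx":0,"wy":0.05,"wz":-0.04,"claw":1},{"x":0.14,"y":-0.06,"z":2.3,"wx":0,"wy":0,"wz":-0.04,"claw":1},{"x":0.14,"y":-0.06,"z":2.91,"wx":0,"wy":0,"wz":-0.04,"claw":1},{"x":0.14,"y":-0.06,"z":2.91,"wx":0,"wy":0,"wz":-0.04,"claw":1},{"x":0.14,"y":-0.06,"z":2.91,"wx":0,"wy":0,"wz":-0.04,"claw":0},{"x":0.14,"y":-0.06,"z":2.91,"wx":0,"wy":0,"wz":-0.04,"claw":0},{"x":0.14,"y":-0.06,"z":2.91,"wx":0,"wy":0,"wz":-0.04,"claw":-1},{"x":0.14,"y":-0.06,"z":2.91,"wx":0,"wy":0,"wz":-0.04,"claw":-1},{"x":0.14,"y":-0.06,"z":2.91,"wx":0,"wy":0,"wz":-0.04,"claw":-1}], grip_force=50)

```text
clock: 10.15
tcp_pos: [0.4507, 0.0069, 0.0469]
tool_rot: [0.006, 0.99, 0.137, -0.026]
contact_force: [0.5, -13.1, 8.6]
grip_width: 0.0604
finger_force: 51.7
```

play_rows(motion=[{"x":0.03,"y":0,"z":-0.6,"wx":0,"wy":0,"wz":0,"claw":-1},{"x":0.08,"y":0,"z":-1.6,"wx":0,"wy":0,"wz":0,"claw":-1},{"x":0.14,"y":0,"z":-2.8,"wx":0,"wy":0,"wz":0,"claw":-1},{"x":0.2,"y":0,"z":-4.0,"wx":0,"wy":0,"wz":0,"claw":-1},{"x":0.2,"y":0,"z":-4.0,"wx":0,"wy":0,"wz":0,"claw":-1}])

```text
clock: 10.65
tcp_pos: [0.464, 0.0113, 0.1697]
tool_rot: [0.006, 0.99, 0.137, -0.023]
contact_force: [-1.3, -0.5, -2.2]
grip_width: 0.0604
finger_force: 54.5
```

```bash
python3 fitt.py l4
```

```text
0.06043999557859395
6490 a 0.0132 tilt_z 0.049 tilt_y 0.001 cone -0.407 rms 0.000596354490718786 face x at r=20: 0.0051
[[ 0.0006  0.0008 -0.034 ]
 [ 0.0004  0.0034 -0.0338]
 [ 0.      0.0008 -0.0337]] [[ 0.0054 -0.0011  0.0168]
 [ 0.0063 -0.0006  0.017 ]
 [ 0.0057 -0.0029  0.0183]]
bore z -0.0182 0.0133
```

```bash
python3 -c "
from h import *
onarbor([.001,0,-.0023],-.049,[.16],dy=.0004)"
```

```text
0.16 shift [ 4.87 -2.93 -1.15] turn [ -4.39  -3.99 -13.75] rows>= 10.5
```

play_rows(motion=[{"x":0.3,"y":-0.2,"z":-0.3,"wx":-0.4,"wy":-0.3,"wz":-1.2,"claw":-1},{"x":0.7,"y":-0.4,"z":-0.6,"wx":-0.8,"wy":-0.7,"wz":-2.4,"claw":-1},{"x":1.2,"y":-0.7,"z":-0.9,"wx":-1.2,"wy":-1.1,"wz":-3.7,"claw":-1},{"x":1.6,"y":-1.0,"z":-1.1,"wx":-1.6,"wy":-1.4,"wz":-5.0,"claw":-1},{"x":2.1,"y":-1.3,"z":-1.2,"wx":-2.0,"wy":-1.8,"wz":-6.2,"claw":-1},{"x":2.6,"y":-1.6,"z":-1.3,"wx":-2.4,"wy":-2.1,"wz":-7.5,"claw":-1},{"x":3.1,"y":-1.9,"z":-1.3,"wx":-2.8,"wy":-2.5,"wz":-8.8,"claw":-1},{"x":3.6,"y":-2.2,"z":-1.2,"wx":-3.2,"wy":-2.9,"wz":-10.1,"claw":-1},{"x":4.1,"y":-2.5,"z":-1.2,"wx":-3.6,"wy":-3.3,"wz":-11.4,"claw":-1},{"x":4.5,"y":-2.7,"z":-1.2,"wx":-4.0,"wy":-3.6,"wz":-12.6,"claw":-1},{"x":4.87,"y":-2.93,"z":-1.15,"wx":-4.39,"wy":-3.99,"wz":-13.75,"claw":-1},{"x":4.87,"y":-2.93,"z":-1.15,"wx":-4.39,"wy":-3.99,"wz":-13.75,"claw":-1}])

```text
clock: 11.9
tcp_pos: [0.5792, 0.1373, 0.1894]
tool_rot: [0.216, 0.604, 0.746, -0.181]
contact_force: [-1.0, -0.0, -3.3]
grip_width: 0.0605
finger_force: 54.5
```

```bash
python3 fitt.py l5; python3 -c "
from h import *
onarbor([.001,0,-.0023],-.049,[.16,.105,.07,.04,.0275],dy=.0004)"
```

```text
0.06052043738748169
6403 a 0.0124 tilt_z 0.053 tilt_y 0.007 cone -0.408 rms 0.0005882103390555004 face x at r=20: 0.0043
[[ 0.      0.0022 -0.0339]
 [ 0.0003  0.0038 -0.0337]
 [-0.0002  0.0038 -0.0336]] [[ 0.0054 -0.0012  0.0171]
 [ 0.0049  0.0006  0.0171]
 [ 0.0052 -0.0003  0.0174]]
bore z -0.018 0.0137
0.16 shift [-0.11  0.06 -0.11] turn [-0.06 -0.02  0.04] rows>= 0.1
0.105 shift [ 1.72  0.07 -0.2 ] turn [-0.06 -0.02  0.04] rows>= 1.0
0.07 shift [ 2.89  0.07 -0.25] turn [-0.06 -0.02  0.04] rows>= 1.7
0.04 shift [ 3.89  0.08 -0.3 ] turn [-0.06 -0.02  0.04] rows>= 2.3
0.0275 shift [ 4.3   0.08 -0.32] turn [-0.06 -0.02  0.04] rows>= 2.6
```

play_rows(motion=[{"x":0.6,"y":0.06,"z":-0.13,"wx":-0.06,"wy":0,"wz":0.04,"claw":-1},{"x":1.4,"y":0.06,"z":-0.18,"wx":-0.06,"wy":0,"wz":0.04,"claw":-1},{"x":2.2,"y":0.07,"z":-0.22,"wx":-0.06,"wy":0,"wz":0.04,"claw":-1},{"x":2.8,"y":0.07,"z":-0.25,"wx":-0.06,"wy":0,"wz":0.04,"claw":-1},{"x":3.3,"y":0.07,"z":-0.27,"wx":-0.06,"wy":0,"wz":0.04,"claw":-1},{"x":3.7,"y":0.08,"z":-0.29,"wx":-0.06,"wy":0,"wz":0.04,"claw":-1},{"x":4.0,"y":0.08,"z":-0.3,"wx":-0.06,"wy":0,"wz":0.04,"claw":-1},{"x":4.2,"y":0.08,"z":-0.31,"wx":-0.06,"wy":0,"wz":0.04,"claw":-1},{"x":4.3,"y":0.08,"z":-0.32,"wx":-0.06,"wy":0,"wz":0.04,"claw":-1},{"x":4.3,"y":0.08,"z":-0.32,"wx":-0.06,"wy":0,"wz":0.04,"claw":-1}])

```text
clock: 12.95
tcp_pos: [0.5591, 0.2478, 0.1294]
tool_rot: [0.219, 0.607, 0.743, -0.178]
contact_force: [0.2, -0.2, -1.7]
grip_width: 0.06
finger_force: 54.6
```

```bash
python3 -c "
from h import *
onarbor([.001,0,-.0023],-.049,[.0275],dy=.0004); s=monitor.read_state(); print((A.T@s['contact_force']).round(1),s['wrist_torque'].round(2))"
```

```text
0.0275 shift [ 0.05 -0.03  0.02] turn [ 0.01 -0.01 -0.01] rows>= 0.0
[ 0.2 -1.6 -0.7] [ 0.38  0.06 -0.03]
```

No contact yet, so I'll keep pushing gently.

play_rows(motion=[{"x":0.06,"y":-0.03,"z":0,"wx":0,"wy":0,"wz":0,"claw":-1},{"x":0.1,"y":-0.03,"z":0,"wx":0,"wy":0,"wz":0,"claw":-1},{"x":0.13,"y":-0.03,"z":0,"wx":0,"wy":0,"wz":0,"claw":-1},{"x":0.13,"y":-0.03,"z":0,"wx":0,"wy":0,"wz":0,"claw":-1}])

```text
clock: 13.35
tcp_pos: [0.5578, 0.2495, 0.1281]
tool_rot: [0.219, 0.607, 0.742, -0.178]
contact_force: [1.3, -10.3, 5.0]
grip_width: 0.0597
finger_force: 54.7
```

```bash
python3 -c "
from h import *
onarbor([.001,0,-.0023],-.049,[.0275],dy=.0004); s=monitor.read_state(); print((A.T@s['contact_force']).round(1),s['wrist_torque'].round(2))"
```

```text
0.0275 shift [-0.03 -0.    0.02] turn [ 0.01  0.01 -0.02] rows>= 0.0
[-0.7 -0.9 11.4] [-1.37 -0.34 -0.1 ]
```

play_rows(motion=[{"x":0.04,"y":0,"z":0,"wx":0,"wy":0,"wz":0,"claw":1},{"x":0.04,"y":0,"z":0,"wx":0,"wy":0,"wz":0,"claw":1},{"x":0.04,"y":0,"z":0,"wx":0,"wy":0,"wz":0,"claw":1},{"x":0.04,"y":0,"z":0,"wx":0,"wy":0,"wz":0,"claw":1},{"x":0,"y":0,"z":-1.2,"wx":0,"wy":0,"wz":0,"claw":1},{"x":0,"y":0,"z":-2.6,"wx":0,"wy":0,"wz":0,"claw":1},{"x":-0.4,"y":0,"z":-4.0,"wx":0,"wy":0,"wz":0,"claw":1},{"x":-0.4,"y":0,"z":-4.0,"wx":0,"wy":0,"wz":0,"claw":1}])

```text
clock: 14.15
tcp_pos: [0.5478, 0.3072, 0.24]
tool_rot: [0.22, 0.608, 0.743, -0.173]
contact_force: [0.1, -0.0, 0.1]
grip_width: 0.0858
finger_force: 0.0
```

```bash
python3 chk.py c2
```

```text
-0.008 260 ymax 0.0212 x [-0.0197  0.0212]
-0.005 262 ymax 0.0213 x [-0.0199  0.0213]
-0.002 247 ymax 0.0212 x [-0.0195  0.0209]
0.001 289 ymax 0.0213 x [-0.021   0.0215]
0.004 562 ymax 0.0269 x [-0.0271  0.0278]
0.007 443 ymax 0.0304 x [-0.0292  0.0308]
0.01 307 ymax 0.029 x [-0.028   0.0293]
0.013 420 ymax 0.0296 x [-0.0293  0.0306]
0.016 146 ymax 0.0293 x [-0.0244  0.0311]
0.019 57 ymax 0.024 x [-0.0136  0.0161]
0.022 237 ymax 0.0189 x [-0.0199  0.0195]
0.025 550 ymax 0.025 x [-0.0263  0.0257]
0.028 559 ymax 0.0297 x [-0.0294  0.0299]
0.031 240 ymax 0.0299 x [-0.0268  0.0283]
0.034 9 ymax 0.0262 x [0.008  0.0236]
0.037 10 ymax 0.0133 x [-0.0038  0.0046]
0.04 125 ymax 0.0148 x [-0.0129  0.0131]
0.043 139 ymax 0.0145 x [-0.0131  0.0138]
0.046 108 ymax 0.013 x [-0.0132  0.0139]
0.049 123 ymax 0.0115 x [-0.0133  0.0139]
shift [-6.81 -4.02  6.2 ] turn [ 4.12  4.31 13.91] rows>= 10.6
```

View pics/c2.png

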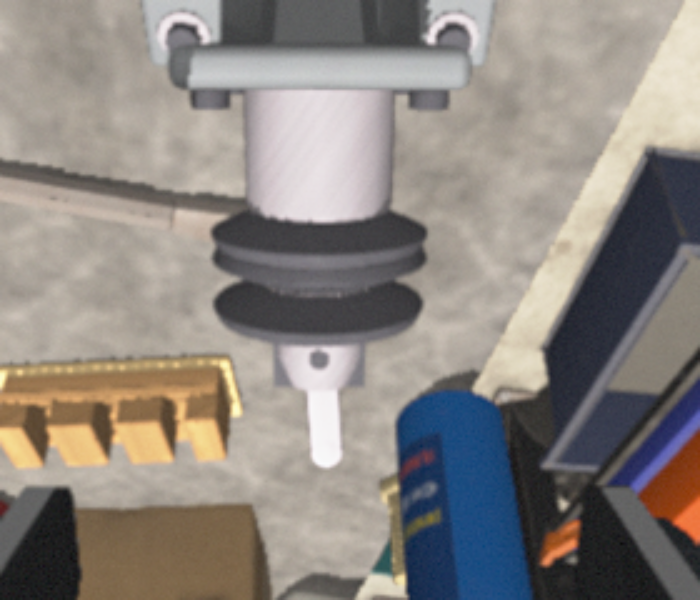

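```bash
cat > nose.py <<'E'
import sys
from h import *
# W(corner x, corner z, tcp y) in mm -> plan
def W(cx,cz,y): plan(O+A@(np.array([cx-14.5,y,cz+11])/1e3),tool_at(A))
if len(sys.argv)<2: W(-14,74,75); W(-14,74,16.5)
else:
    for c in[(-5,72),(5.6,72),(16.8,69.7),(25.8,66.2),(34,59.7),(42,54),(44,50),(45,47.5),(45,46.5)]: W(*c,16.5)
E
python3 nose.py
```

```text
shift [-1.68 -0.98  1.64] turn [ 0.05  0.43 -0.02] rows>= 1.5
shift [-1.59 -0.99  3.59] turn [ 0.05  0.43 -0.02] rows>= 2.4
```

play_rows(motion=[{"x":-0.8,"y":-0.5,"z":0,"wx":0,"wy":0.2,"wz":0,"claw":-1},{"x":-1.68,"y":-0.98,"z":0,"wx":0,"wy":0.43,"wz":0,"claw":-1},{"x":-1.68,"y":-0.98,"z":0,"wx":0,"wy":0.43,"wz":0,"claw":-1},{"x":-1.68,"y":-0.98,"z":0.8,"wx":0,"wy":0.43,"wz":0,"claw":-1},{"x":-1.66,"y":-0.98,"z":1.6,"wx":0,"wy":0.43,"wz":0,"claw":-1},{"x":-1.66,"y":-0.98,"z":1.6,"wx":0,"wy":0.43,"wz":0,"claw":-1},{"x":-1.63,"y":-0.99,"z":2.6,"wx":0,"wy":0.43,"wz":0,"claw":-1},{"x":-1.59,"y":-0.99,"z":3.59,"wx":0,"wy":0.43,"wz":0,"claw":-1},{"x":-1.59,"y":-0.99,"z":3.59,"wx":0,"wy":0.43,"wz":0,"claw":-1},{"x":-1.59,"y":-0.99,"z":3.59,"wx":0,"wy":0.43,"wz":0,"claw":-1}])

```text
clock: 15.2
tcp_pos: [0.5372, 0.2026, 0.1702]
tool_rot: [0.202, 0.611, 0.748, -0.164]
contact_force: [0.0, 0.8, 0.6]
grip_width: 0.0002
finger_force: 0.0
```

```bash
python3 nose.py 1; python3 - <<'E'
from h import *
s=monitor.read_state();im,P,T=cloud("wrist");t=(P-s["tcp_pos"])@rot(s["tool_rot"])
m=(abs(t[...,0])<.02)&(abs(t[...,1])<.03)&(t[...,2]>-.01)&(t[...,2]<.019);q=t[m];print("fingers",len(q),q.min(0),q.max(0))
Q=(P-O)@A;x,y,z=Q[...,0],Q[...,1],Q[...,2]
for a in(.062,.07,.078):
    m=(z>a)&(z<a+.006)&(x>-.008)&(x<.02)&(y>0)&(y<.012); print("nose",a,x[m].min().round(4),x[m].max().round(4)) if m.any() else 0
E
```

```text
shift [ 0.07  0.34 -0.07] turn [ 0.    0.03 -0.01] rows>= 0.2
shift [ 0.07  0.69 -0.07] turn [ 0.    0.03 -0.01] rows>= 0.4
shift [ 0.14  1.06 -0.07] turn [ 0.    0.03 -0.01] rows>= 0.6
shift [ 0.26  1.36 -0.07] turn [ 0.    0.03 -0.01] rows>= 0.8
shift [ 0.48  1.64 -0.07] turn [ 0.    0.03 -0.01] rows>= 1.0
shift [ 0.67  1.9  -0.07] turn [ 0.    0.03 -0.01] rows>= 1.2
shift [ 0.8   1.97 -0.07] turn [ 0.    0.03 -0.01] rows>= 1.3
shift [ 0.88  2.   -0.08] turn [ 0.    0.03 -0.01] rows>= 1.3
shift [ 0.92  2.   -0.08] turn [ 0.    0.03 -0.01] rows>= 1.3
fingers 2037 [ 0.00299013 -0.01327975 -0.00999999] [0.01997804 0.02999603 0.01839532]
nose 0.062 -0.0033 0.0071
nose 0.07 -0.0029 0.0073
nose 0.078 -0.002 0.0077
```

play_rows(motion=[{"x":0.07,"y":0.34,"z":-0.07,"wx":0,"wy":0,"wz":0,"claw":-1},{"x":0.07,"y":0.69,"z":-0.07,"wx":0,"wy":0,"wz":0,"claw":-1},{"x":0.14,"y":1.06,"z":-0.07,"wx":0,"wy":0,"wz":0,"claw":-1},{"x":0.26,"y":1.36,"z":-0.07,"wx":0,"wy":0,"wz":0,"claw":-1},{"x":0.48,"y":1.64,"z":-0.07,"wx":0,"wy":0,"wz":0,"claw":-1},{"x":0.58,"y":1.85,"z":-0.07,"wx":0,"wy":0,"wz":0,"claw":-1},{"x":0.67,"y":1.95,"z":-0.07,"wx":0,"wy":0,"wz":0,"claw":-1},{"x":0.8,"y":1.98,"z":-0.07,"wx":0,"wy":0,"wz":0,"claw":-1},{"x":0.86,"y":2.0,"z":-0.07,"wx":0,"wy":0,"wz":0,"claw":-1},{"x":0.88,"y":2.0,"z":-0.07,"wx":0,"wy":0,"wz":0,"claw":-1}])

```text
clock: 16.25
tcp_pos: [0.5912, 0.2376, 0.1585]
tool_rot: [0.202, 0.611, 0.748, -0.164]
contact_force: [3.4, -3.0, 0.4]
grip_width: 0.0001
finger_force: 1.8
```

play_rows(motion=[{"x":0.04,"y":0,"z":0,"wx":0,"wy":0,"wz":0,"claw":-1},{"x":0.07,"y":0,"z":0,"wx":0,"wy":0,"wz":0,"claw":-1},{"x":0.07,"y":0,"z":0,"wx":0,"wy":0,"wz":0,"claw":-1}])

```text
clock: 16.55
tcp_pos: [0.5911, 0.2381, 0.1583]
tool_rot: [0.203, 0.611, 0.747, -0.164]
contact_force: [4.6, -12.2, 5.1]
grip_width: -0.0001
finger_force: 6.5
```

play_rows(motion=[{"x":-0.3,"y":0,"z":0,"wx":0,"wy":0,"wz":0,"claw":-1},{"x":-0.3,"y":0,"z":-1.2,"wx":0,"wy":0,"wz":0,"claw":-1},{"x":-0.3,"y":-0.5,"z":-2.6,"wx":0,"wy":0,"wz":0,"claw":-1},{"x":-0.3,"y":-1,"z":-4.0,"wx":0,"wy":0,"wz":0,"claw":-1},{"x":-0.3,"y":-1,"z":-4.0,"wx":0,"wy":0,"wz":0,"claw":-1}])

```text
clock: 17.05
tcp_pos: [0.5503, 0.2875, 0.2708]
tool_rot: [0.203, 0.611, 0.748, -0.16]
contact_force: [0.9, -0.1, 0.1]
grip_width: -0.0002
finger_force: 0.0
```

```bash
python3 chk.py c3|head -18; python3 - <<'E'
from h import *
P=np.load("c.npz")["P"];Q=(P-O)@A;x,y,z=Q[...,0],Q[...,1],Q[...,2]
for a in(.016,.022,.028,.034):
    m=(x>a)&(x<a+.005)&(z>.036)&(z<.075)&(abs(y)<.012); print("nose x",a,m.sum(),np.percentile(z[m],[2,50,98]).round(4) if m.any() else '')
E
```

```text
-0.008 261 ymax 0.0213 x [-0.0194  0.0213]
-0.005 242 ymax 0.0212 x [-0.0191  0.021 ]
-0.002 229 ymax 0.0212 x [-0.0191  0.0215]
0.001 259 ymax 0.0205 x [-0.0208  0.0213]
0.004 368 ymax 0.027 x [-0.0265  0.0271]
0.007 387 ymax 0.03 x [-0.0289  0.0306]
0.01 294 ymax 0.0289 x [-0.0283  0.0293]
0.013 394 ymax 0.0294 x [-0.0291  0.0302]
0.016 232 ymax 0.0295 x [-0.0269  0.0287]
0.019 155 ymax 0.0241 x [-0.0197  0.0216]
0.022 216 ymax 0.0182 x [-0.0189  0.0188]
0.025 386 ymax 0.0247 x [-0.0253  0.025 ]
0.028 422 ymax 0.0294 x [-0.0295  0.0297]
0.031 289 ymax 0.0294 x [-0.0278  0.0291]
0.034 19 ymax 0.0273 x [-0.0124  0.0241]
0.037 201 ymax 0.0138 x [-0.0125  0.0351]
0.04 240 ymax 0.0148 x [-0.0126  0.0352]
0.043 236 ymax 0.0145 x [-0.0127  0.0354]
nose x 0.016 82 [0.0385 0.043  0.0479]
nose x 0.022 96 [0.0386 0.0427 0.048 ]
nose x 0.028 91 [0.0386 0.0424 0.0482]
nose x 0.034 77 [0.0388 0.0432 0.0479]
```

View pics/c3.png

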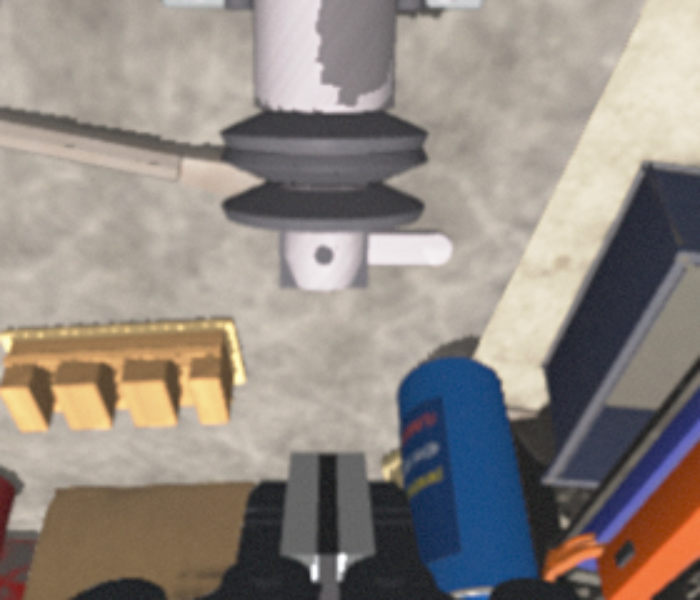

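The picture shows the nose fully crosswise (it points right from (323,255) to (450,248)), the stack alternating and seated, the chisel unmoved, and the robot clear of everything.

```bash
python3 -c "
from station import order; print(order.job_done())"
```

```text
the job is handed in; nothing more can be done
None
```

I slid both springs home on the arbor with faces alternating, swung the nose fully crosswise to the arbor's +x side, left the chisel untouched, and handed the job in at about 17 s; no verdict came back.

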